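# Put the lock fittings back in their shaped tray pockets

### The arm

A 7-joint arm with a two-finger parallel gripper is mounted at the origin on the work surface. World frame = base frame: x ahead of the robot, y to its left, z up, the work surface at z = 0. Lengths are in m, angles in rad, forces in N, time in s.
With the tool pointing down it reaches from about 0.4 to 0.85 m from the base axis. Payload 4.5 kg.
Tool frame: the origin (TCP) lies on the centre line of the jaws, within the pads' length; the fingertips stand 11 mm ahead of it and the grasp point (between the pads) lies 8 mm behind it; z points along the fingers, y is the direction in which the jaws open and shut (so a half turn about z gives the same grasp; the last joint's range is limited). The gripper opens to 88 mm and grips with 3 to 60 N. Pads are 18 mm wide; open, the fingers measure 123 mm over their backs; the gripper's body (75 mm by 187 mm) begins 45 mm behind the grasp point.
Start: joints at [-1.237, 0.689, -0.195, 1.565, 0.157, 0.902, -0.215], TCP at [0.185, 0.597, 0.25] pointing down, gripper open.
Joint ranges: [-3.01, 3.01], [-0.46, 2.08], [-1.47, 1.51], [0.13, 2.56], [-1, 4.14], [0.04, 2.09], [-2.66, 2.66]. Speed limits (rad/s): [2.57, 2.57, 3.14, 3.14, 3.14, 3.14, 3.14].

### API

Orientations are given as a unit quaternion [x, y, z, w].
In Python, from plant import r, snapshot gives the robot as it stands.
- The arm moves only by the tool drive_tool, never from a script. Its argument "commands" is a list of rows, each an object of numbers: "wx", "wy", "wz": the turn, a rotation vector about the tool's x, y, z in rad; "dx", "dy", "dz": the shift along the tool's x, y, z in m; "claw": the opening, from 0 (shut) to 1 (fully open). A call has 1 to 12 rows; each row shifts and turns the commanded pose from where the row before left it, along the tool's axes as they then stand; what a row does not reach is not made up. A row lasts 1/10 s, in which the tool goes at most 50 mm and 8.59 degrees, less where a joint would pass 70% of its speed; a pose out of reach is approached as far as the arm can. A call is refused whole if a number of a shift passes 0.05 or a number of a turn 0.15, either way. A call with a gripper value outside its range is refused whole. The fingers move at their own pace and stop on an object; "grip_force" is the grip in N (left out, the last holds). Time passes only in rows, so rows that do not move let the fingers close. It gives the time, the measured TCP pose, the force and the opening at its end, in the units of the state.
- r.get_state(): the state, without advancing time (a new reading comes with each control period).
- snapshot(name): name is "side" or "top" or "wrist"; returns a dict with "color" (420x560x3 uint8, red, green, blue), "fx", "fy", "cx", "cy" (pixels), "dist" ([k1, k2, p1, p2, k3] as OpenCV has them; the pictures are not rectified), "world_to_cam" (4x4, takes a point from world to camera coordinates); the wrist camera has in their place "T_tool_cam" (4x4, takes a point from camera to tool coordinates, whose origin is the TCP and whose axes are the flange's). Camera axes: x right, y up, looking along -z (the intrinsics and any distortion apply to the point x, -y, -z); pixel columns grow to the right and rows downward; lengths in m; the calibration is good to about 2 mm. A picture is of the moment at which its call begins: read the wrist's pose just before it. There is no depth.
- r.finish_job(): hands the job in, once; it reports no verdict.
The state is a dict: "clock": time; "q": joint angles; "qd": joint speeds; "joint_torque": joint torques, N m; "tool_pos": TCP position; "eef_rot": TCP orientation; "contact_force": force on the tool from outside, world axes, zero at the start; "moment": the same for the moment, N m; "opening": opening from 0.0 (shut) to 1.0 (fully open).
Only numpy, scipy, OpenCV 4.12 (cv2) and the standard library are available. Lean on these libraries where they do the work, as an engineer would, in place of code of your own. Each camera call takes 0.05 s, during which the arm holds its last target. There are 200 camera calls.

### The job

Put the brass padlock and the silver door knob back in the red sorting tray: the padlock upright, shackle up, in the empty oblong pocket, and the knob upright on its round foot in the empty round pocket, each sitting flat on the bottom of its pocket. The red padlock and the black knob belong to another set. Let go of both parts when they are seated.

Things in the scene. Friction and masses are not known exactly. Their poses are not given: they have to be found in the camera images.
- padlock_center (a point): Brass padlock standing on the blue work mat, steel shackle up (a red one is a look-alike). Body 66 (x) x 28 (y, thickness) x 44 mm high; shackle of 11 mm bar, 53 mm wide in the body's x-z plane, overall height 70 mm; about 0.4 kg. Point: its centre, 35 mm above its underside, 9 mm below the body's top; x along its width, y through its thickness, z up. Grip it across the 28 mm.
- knob_center (a point): Pale silver door knob standing on its round foot on the blue work mat (a black one is a look-alike). Round, 54 mm high: foot 50 mm diameter, 5 mm thick; neck 26 mm; head 52 mm diameter from 27 to 42 mm up, 42 mm near the top; about 0.3 kg. Point: on its axis, 27 mm above its underside; z up. Grip the head across its diameter, best 34 mm above the underside.
- round_pocket (a point): Empty round pocket, 70 mm diameter, 10 mm deep, black floor, in one of four blue inserts (108 x 98 mm, set 2 x 2, order varies) of the fixed red tray. Point: centre of the pocket's floor, 8 mm above the bench; the insert's top is 10 mm above it; z up. The two other inserts are full of fixed small parts standing at most 11 mm above the inserts' top.
- oblong_pocket (a point): Empty oblong (rectangular) pocket, 88 mm (x) x 48 mm (y), 10 mm deep, black floor, in another blue insert of the tray. Point: centre of the pocket's floor, 8 mm above the bench; the insert's top is 10 mm above it; x along the pocket's long side, z up.
Mind the look-alikes: they are no part of the job. What is shaped like the part that bears knob_center but orange or pink is not meant.

How it is judged:
By the outcome, as a careful person would: the job done as asked, in the order asked, and still so for the second after the job is handed in, with the robot touching nothing.
It also fails if it takes over 69 s, if anything falls off the work surface, if the arm or the gripper's body presses on something with over 40 N, if the wrist force passes 120 N, or if a joint passes its speed limit or range.

## Working session

There is one attempt and no reset: what is moved stays moved. The work goes in short steps, Python scripts to look and compute and a tool call to move; the robot and the scene stay as the last step left them, time stands still between calls to the robot, and variables do not carry over. Pictures are saved under pics/ and viewed, on a budget of 10 in all, crops included, one or two more only if the job needs it, and the job is handed in when it is done.

Besides the shell and the picture viewer there is one more tool, called after "Call:" in YAML: its name, and indented under it one key for each argument. drive_tool: Moves the arm, as the interface text tells. Its arguments: {"type":"object","properties":{"commands":{"type":"array","items":{"type":"object","properties":{"wx":{"type":"number"},"wy":{"type":"number"},"wz":{"type":"number"},"dx":{"type":"number"},"dy":{"type":"number"},"dz":{"type":"number"},"claw":{"type":"number"}}}},"grip_force":{"type":"number"}},"required":["commands"]}

```bash
mkdir -p pics; ls
cat > h.py <<'E'
import numpy as np, cv2
from plant import r, snapshot
from scipy.spatial.transform import Rotation as R
def cam(name):
    st=r.get_state(); s=snapshot(name)
    if name=='wrist':
        T=np.eye(4);T[:3,:3]=R.from_quat(st['eef_rot']).as_matrix();T[:3,3]=st['tool_pos']
        c2w=T@np.array(s['T_tool_cam'])
    else: c2w=np.linalg.inv(np.array(s['world_to_cam']))
    K=np.array([[s['fx'],0,s['cx']],[0,s['fy'],s['cy']],[0,0,1.]])
    return dict(img=s['color'],c2w=c2w,K=K,d=np.array(s['dist'],float),name=name)
def save(c,f): cv2.imwrite('pics/'+f,c['img'][:,:,::-1])
def rays(c,uv):
    p=cv2.undistortPoints(np.array(uv,float).reshape(-1,1,2),c['K'],c['d']).reshape(-1,2)
    d=np.c_[p[:,0],-p[:,1],-np.ones(len(p))]@c['c2w'][:3,:3].T
    return c['c2w'][:3,3],d
def onz(c,uv,z):
    o,d=rays(c,uv); return o+d*((z-o[2])/d[:,2])[:,None]
def proj(c,P):
    w=np.linalg.inv(c['c2w']); p=np.atleast_2d(P)@w[:3,:3].T+w[:3,3]
    q=np.c_[p[:,0],-p[:,1],-p[:,2]]
    return cv2.projectPoints(q,np.zeros(3),np.zeros(3),c['K'],c['d'])[0].reshape(-1,2)
E
python3 - <<'E'
from h import *
import pickle
st=r.get_state();print(st)
cs={n:cam(n) for n in('top','side','wrist')}
pickle.dump(cs,open('c0.pkl','wb'))
for n in cs: print(n,cs[n]['c2w'].round(3),cs[n]['K'][0,0],cs[n]['d'])
save(cs['top'],'top0.png');save(cs['side'],'side0.png')
E
```

```text
pics
{'clock': 0.0, 'q': array([-1.23720451,  0.68995908, -0.19447584,  1.56633859,  0.15729949,
        0.90252869, -0.21512046]), 'qd': array([-5.16503826e-04, -1.13314211e-03,  9.82779409e-04,  2.25928718e-05,
        7.70720513e-04,  6.10301539e-05, -1.97210959e-03]), 'joint_torque': array([ 5.01236391e-04, -5.27561224e+01, -1.26675177e+00, -1.53433102e+01,
       -5.26351773e-02,  6.52205534e-03,  1.66991385e-04]), 'tool_pos': array([0.18446128, 0.59651238, 0.24892606]), 'eef_rot': array([ 1.49318571e-01,  9.88788710e-01, -9.20666335e-04, -5.59018711e-05]), 'contact_force': array([-0.76076414,  0.60861112,  1.04349301]), 'moment': array([-0.02086454, -0.05043203, -0.03931979]), 'opening': 0.9992599753934607}
top [[ 0.025  0.98  -0.195  0.435]
 [-1.     0.027  0.01  -0.028]
 [ 0.015  0.195  0.981  0.762]
 [ 0.     0.     0.     1.   ]] 428.8493759736509 [-0.02130233  0.          0.          0.          0.        ]
side [[ 0.983  0.108 -0.146  0.478]
 [-0.182  0.547 -0.817 -0.639]
 [-0.009  0.83   0.557  0.493]
 [ 0.     0.     0.     1.   ]] 409.87228214908976 [-0.07563215  0.          0.          0.          0.        ]
wrist [[ 0.295 -0.906 -0.303  0.105]
 [ 0.956  0.279  0.094  0.621]
 [-0.001 -0.318  0.948  0.385]
 [ 0.     0.     0.     1.   ]] 342.424793142138 [0.02340658 0.         0.         0.         0.        ]
```

View pics/top0.png

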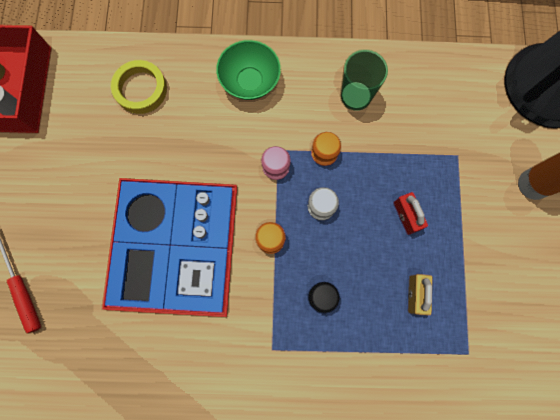

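View pics/side0.png

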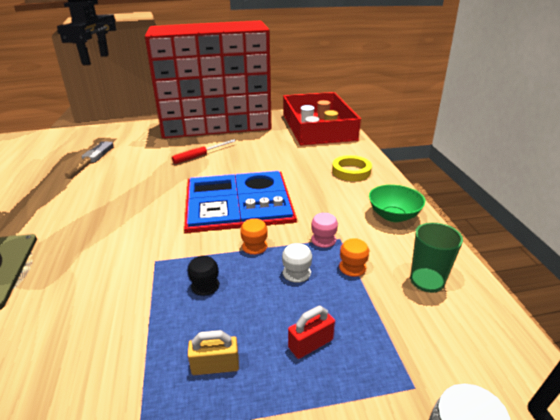

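Top view: the brass padlock is at (422,296) and the red one at (411,213). The silver knob is at (323,203), with the black one at (323,297), orange ones at (326,148) and (270,237), and a pink one at (276,161). The round pocket is at (145,213) and the oblong one at (139,275). In the side view the brass padlock is at (213,355) and the silver knob at (297,262). These two fit the description by colour. I'll mask them, triangulate, and make a confirming crop.

```bash
cat >> h.py <<'E'
def blob(m,near,rad=60):
    n,l,s,c=cv2.connectedComponentsWithStats(m.astype(np.uint8))
    k=[i for i in range(1,n) if s[i,4]>25 and np.hypot(*(c[i]-near))<rad]
    k=max(k,key=lambda i:s[i,4]); return l==k,s[k],c[k]
def tri(cams,uvs):
    A=np.zeros((3,3));b=np.zeros(3)
    for c,u in zip(cams,uvs):
        o,d=rays(c,[u]);d=d[0]/np.linalg.norm(d[0]);M=np.eye(3)-np.outer(d,d);A+=M;b+=M@o
    P=np.linalg.solve(A,b); return P,[np.round(proj(c,P)[0]-u,1) for c,u in zip(cams,uvs)]
def hsv(c): return cv2.cvtColor(c['img'],cv2.COLOR_RGB2HSV).astype(int)
def m_silver(c): h=hsv(c); return (h[...,1]<45)&(h[...,2]>110)
def m_brass(c): h=hsv(c); return (abs(h[...,0]-22)<8)&(h[...,1]>130)&(h[...,2]>60)
def m_black(c): h=hsv(c); return h[...,2]<60
def cont(m): return max(cv2.findContours(m.astype(np.uint8),cv2.RETR_EXTERNAL,cv2.CHAIN_APPROX_NONE)[0],key=len)
E
python3 - <<'E'
from h import *
import pickle
cs=pickle.load(open('c0.pkl','rb'));t,s=cs['top'],cs['side']
for nm,f,a,b in [('knob',m_silver,(323,203),(297,262)),('brass',m_brass,(422,296),(213,355)),('round',m_black,(145,213),(260,182)),('obl',m_black,(139,275),(212,186))]:
    mt,st_,ct=blob(f(t),a,25);ms,ss,c2=blob(f(s),b,25)
    P,e=tri([t,s],[ct,c2]);print(nm,ct.round(1),st_,c2.round(1),ss,P.round(4),e)
    rt=cv2.minAreaRect(cont(mt)); print('  rect',rt)
    if nm=='round': print(onz(t,[ct],.008),onz(s,[c2],.008))
    if nm in('obl','brass'): 
        bx=cv2.boxPoints(rt);w=onz(t,bx,.008 if nm=='obl' else .044);print(w.round(4),w.mean(0).round(4),np.linalg.norm(w[1]-w[0]),np.linalg.norm(w[2]-w[1]))
a=cv2.resize(t['img'][185:325,300:440],(400,400),interpolation=cv2.INTER_CUBIC)
b=cv2.resize(s['img'][235:375,180:340],(457,400),interpolation=cv2.INTER_CUBIC)
cv2.imwrite('pics/crop.png',np.hstack([a,b[:,:400]])[:,:,::-1])
E
```

```text
knob [322.5 202.2] [307 188  32  32 710] [296.3 260.7] [282 243  30  39 866] [ 0.6025 -0.103   0.0297] [array([-0.1,  0.9]), array([ 0.9, -0.3])]
  rect ((322.1999816894531, 203.09999084472656), (29.06888198852539, 32.199378967285156), 26.56505012512207)
brass [417.7 294.7] [409 275  23  40 492] [213.2 356.8] [ 188  337   50   38 1460] [ 0.4477 -0.2694  0.018 ] [array([0. , 0.4]), array([ 0.5, -0.1])]
  rect ((419.8712158203125, 294.36236572265625), (21.488069534301758, 39.17824935913086), 1.9091522693634033)
[[ 0.4169 -0.2447  0.044 ]
 [ 0.481  -0.2488  0.044 ]
 [ 0.4807 -0.285   0.044 ]
 [ 0.4165 -0.2803  0.044 ]] [ 0.4488 -0.2647  0.044 ] 0.0642133464602654 0.03623739599485365
round [133.4 204.4] [126 194  24  31 103] [258.8 182.8] [246 178  27  10 194] [0.5888 0.2362 0.0019] [array([-0.1,  4.3]), array([ 3. , -0.9])]
  rect ((134.56613159179688, 205.76747131347656), (12.345012664794922, 35.50633239746094), 33.231712341308594)
[[0.59543715 0.2346987  0.008     ]] [[0.57955869 0.2225464  0.008     ]]
obl [125.4 273.8] [122 249   8  50 114] [212.8 186.6] [195 183  36   8 172] [4.705e-01 2.400e-01 4.000e-04] [array([-0. ,  0.8]), array([ 0.6, -0.1])]
  rect ((125.46415710449219, 273.5545959472656), (2.804189920425415, 49.36542510986328), 6.709836959838867)
[[0.4302 0.2407 0.008 ]
 [0.5151 0.2387 0.008 ]
 [0.5147 0.2337 0.008 ]
 [0.4298 0.2358 0.008 ]] [0.4725 0.2372 0.008 ] 0.08494777997030285 0.004975832370766788
```

View pics/crop.png

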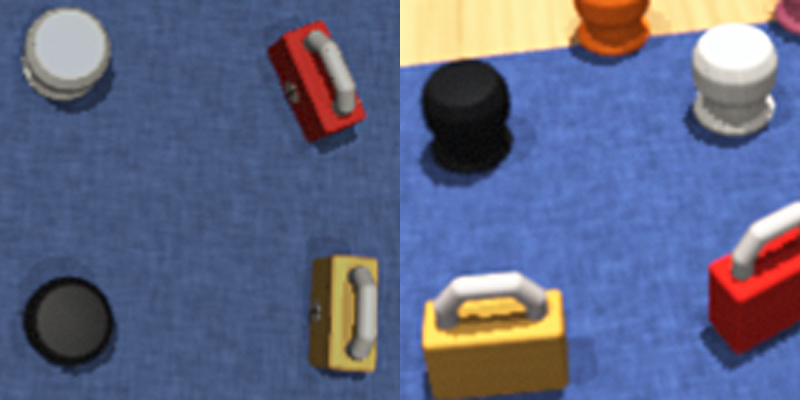

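Crop: the brass padlock (left bundle, lower right) and the pale silver knob (upper left) are confirmed, distinct from the red and black look-alikes. Next I'll look at the tray from the wrist on the way.

Call:
drive_tool:
  commands:
    - {"wz": -0.15}
    - {"wz": -0.15}
    - {"dx": -0.03,"dy": -0.037,"dz": -0.005}
    - {"dx": -0.03,"dy": -0.037,"dz": -0.005}
    - {"dx": -0.03,"dy": -0.037,"dz": -0.005}
    - {"dx": -0.03,"dy": -0.037,"dz": -0.005}
    - {"dx": -0.03,"dy": -0.037,"dz": -0.005}
    - {"dx": -0.03,"dy": -0.037,"dz": -0.005}
    - {"dx": -0.03,"dy": -0.037,"dz": -0.005}
    - {"dx": -0.03,"dy": -0.037,"dz": -0.005}
    - {"dx": -0.03,"dy": -0.037,"dz": -0.005}
    - {"dx": -0.03,"dy": -0.037,"dz": -0.005}
  grip_force: 25

```text
validation failed for argument at $.co...
```

Call:
drive_tool:
  commands:
    - {"dx": 0,"dy": 0,"dz": 0,"wx": 0,"wy": 0,"wz": -0.149,"claw": 1}
    - {"dx": 0,"dy": 0,"dz": 0,"wx": 0,"wy": 0,"wz": -0.149,"claw": 1}
  grip_force: 25

```text
clock: 0.35
tool_pos: [0.1844, 0.5969, 0.2494]
eef_rot: [-0.002, 1.0, -0.0, 0.0]
contact_force: [-0.5, -0.5, 0.6]
opening: 0.998
```

Call:
drive_tool:
  commands:
    - {"dx": -0.03,"dy": -0.037,"dz": -0.005,"wx": 0,"wy": 0,"wz": 0,"claw": 1}
    - {"dx": -0.03,"dy": -0.037,"dz": -0.005,"wx": 0,"wy": 0,"wz": 0,"claw": 1}
    - {"dx": -0.03,"dy": -0.037,"dz": -0.005,"wx": 0,"wy": 0,"wz": 0,"claw": 1}
    - {"dx": -0.03,"dy": -0.037,"dz": -0.005,"wx": 0,"wy": 0,"wz": 0,"claw": 1}
    - {"dx": -0.03,"dy": -0.037,"dz": -0.005,"wx": 0,"wy": 0,"wz": 0,"claw": 1}
    - {"dx": -0.03,"dy": -0.037,"dz": -0.005,"wx": 0,"wy": 0,"wz": 0,"claw": 1}
    - {"dx": -0.03,"dy": -0.037,"dz": -0.005,"wx": 0,"wy": 0,"wz": 0,"claw": 1}
    - {"dx": -0.03,"dy": -0.037,"dz": -0.005,"wx": 0,"wy": 0,"wz": 0,"claw": 1}
    - {"dx": -0.03,"dy": -0.037,"dz": -0.005,"wx": 0,"wy": 0,"wz": 0,"claw": 1}
    - {"dx": -0.03,"dy": -0.037,"dz": -0.005,"wx": 0,"wy": 0,"wz": 0,"claw": 1}
    - {"dx": 0,"dy": 0,"dz": 0,"wx": 0,"wy": 0,"wz": 0,"claw": 1}
    - {"dx": 0,"dy": 0,"dz": 0,"wx": 0,"wy": 0,"wz": 0,"claw": 1}

```text
clock: 1.55
tool_pos: [0.4844, 0.2254, 0.2995]
eef_rot: [0.003, 1.0, -0.0, -0.0]
contact_force: [-0.4, 0.0, 0.4]
opening: 1.001
```

Run:
```python
from h import *
import pickle
c=cam('wrist');pickle.dump(c,open('w1.pkl','wb'));save(c,'w1.png');st=r.get_state();print(st['tool_pos'],st['q'],c['c2w'].round(3))
```

```text
[0.48336246 0.22698626 0.29949535] [-0.31079965  0.51816584 -0.33942826  1.77088337  0.21269811  0.88905806
  0.82530304] [[ 0.005 -0.948 -0.318  0.401]
 [ 1.     0.005  0.001  0.226]
 [ 0.001 -0.318  0.948  0.435]
 [ 0.     0.     0.     1.   ]]
```

View pics/w1.png

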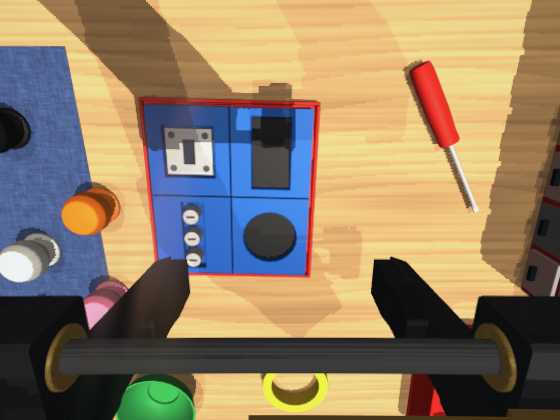

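Wrist view: the oblong pocket is at about (271,152), with the gripper shadow over part of it, and the round pocket at (269,235). The inserts holding parts are on the left, on the -y side.

```bash
cat >> h.py <<'E'
def m_floor(c): 
    i=c['img'].astype(int); return (i[...,2]-i[...,0]<32)&(i.max(2)<90)
E
python3 - <<'E'
from h import *
import pickle
cs=pickle.load(open('c0.pkl','rb'));t=cs['top'];w=pickle.load(open('w1.pkl','rb'))
for nm,a,b in [('round',(145,213),(269,235)),('obl',(139,275),(271,152))]:
    cc=[]
    for c,g in((t,a),(w,b)):
        m=cv2.morphologyEx(m_floor(c).astype(np.uint8),cv2.MORPH_OPEN,np.ones((3,3)))
        m,s,ce=blob(m,g,25);k=cont(m);cc.append(ce)
        print(nm,c['name'],s,ce.round(1))
        for z in(.008,.018):
            p=onz(c,k.reshape(-1,2),z); print('  z',z,'x',p[:,0].min().round(4),p[:,0].max().round(4),'y',p[:,1].min().round(4),p[:,1].max().round(4))
        if nm=='obl':
            rt=cv2.minAreaRect(k);q=onz(c,cv2.boxPoints(rt),.013);e=[q[1]-q[0],q[2]-q[1]];e=max(e,key=np.linalg.norm);print('  ang',np.degrees(np.arctan2(e[1],e[0])),q.mean(0))
    print(tri([t,w],cc))
# tray outer corners from red+blue mask, wrist
for c,g in((t,(171,246)),(w,(231,188))):
    i=c['img'].astype(int);h=hsv(c)
    m=((h[...,0]>105)&(h[...,0]<120)&(h[...,1]>190)&(h[...,2]>110))|(((h[...,0]<6)|(h[...,0]>174))&(h[...,1]>190)&(h[...,2]>90))|m_floor(c)
    m=cv2.morphologyEx(m.astype(np.uint8),cv2.MORPH_OPEN,np.ones((5,5)))
    m,s,ce=blob(m,g,40);q=onz(c,cv2.boxPoints(cv2.minAreaRect(cont(m))),.018);print(c['name'],s,q.round(4).tolist(),q.mean(0))
E
```

```text
round top [ 128  195   36   36 1057] [145.5 212.5]
  z 0.008 x 0.5493 0.6138 y 0.1798 0.2438
  z 0.018 x 0.5477 0.6114 y 0.177 0.2402
round wrist [ 245  213   50   45 1772] [269.5 235.3]
  z 0.008 x 0.5501 0.6145 y 0.1774 0.2438
  z 0.018 x 0.5466 0.6095 y 0.1786 0.2434
(array([0.58068609, 0.21076619, 0.01088185]), [array([-0., -0.]), array([-0., -0.])])
obl top [ 123  250   31   51 1268] [138. 275.]
  z 0.008 x 0.4277 0.5138 y 0.1921 0.2385
  z 0.018 x 0.4278 0.5128 y 0.1892 0.235
  ang -0.9932122048746981 [0.47056984 0.21386228 0.013     ]
obl wrist [ 253  117   38   71 2586] [271.  151.4]
  z 0.008 x 0.4276 0.5148 y 0.1904 0.2378
  z 0.018 x 0.4269 0.5121 y 0.1913 0.2375
  ang 0.2617052650060548 [0.47035803 0.21491448 0.013     ]
(array([0.46942551, 0.21443851, 0.00941404]), [array([0.1, 0.4]), array([0.2, 0.5])])
top [192 270   8  16 108] [[0.4553, 0.119, 0.018], [0.4818, 0.1181, 0.018], [0.481, 0.107, 0.018], [0.4545, 0.108, 0.018]] [0.46812962 0.11301609 0.018     ]Traceback (most recent call last):
  File "<stdin>", line 20, in <module>
  File "h.py", line 26, in blob
    k=max(k,key=lambda i:s[i,4]); return l==k,s[k],c[k]
ValueError: max() iterable argument is empty
```

Round pocket centre ≈ (0.581, 0.211) and oblong ≈ (0.471, 0.214), with the long side within about 1° of x. The triangulated floor heights of 9–11 mm agree with the text. Now over to the padlock.

Call:
drive_tool:
  commands:
    - {"dx": 0.007,"dy": -0.048,"dz": 0.004,"wx": 0,"wy": 0,"wz": 0,"claw": 1}
    - {"dx": 0.007,"dy": -0.048,"dz": 0.004,"wx": 0,"wy": 0,"wz": 0,"claw": 1}
    - {"dx": 0.007,"dy": -0.048,"dz": 0.004,"wx": 0,"wy": 0,"wz": 0,"claw": 1}
    - {"dx": 0.007,"dy": -0.048,"dz": 0.004,"wx": 0,"wy": 0,"wz": 0,"claw": 1}
    - {"dx": 0.007,"dy": -0.048,"dz": 0.004,"wx": 0,"wy": 0,"wz": 0,"claw": 1}
    - {"dx": 0.007,"dy": -0.048,"dz": 0.004,"wx": 0,"wy": 0,"wz": 0,"claw": 1}
    - {"dx": 0.007,"dy": -0.048,"dz": 0.004,"wx": 0,"wy": 0,"wz": 0,"claw": 1}
    - {"dx": 0.007,"dy": -0.048,"dz": 0.004,"wx": 0,"wy": 0,"wz": 0,"claw": 1}
    - {"dx": 0.007,"dy": -0.048,"dz": 0.004,"wx": 0,"wy": 0,"wz": 0,"claw": 1}
    - {"dx": 0.007,"dy": -0.048,"dz": 0.004,"wx": 0,"wy": 0,"wz": 0,"claw": 1}
    - {"dx": 0,"dy": 0,"dz": 0,"wx": 0,"wy": 0,"wz": 0,"claw": 1}
    - {"dx": 0,"dy": 0,"dz": 0,"wx": 0,"wy": 0,"wz": 0,"claw": 1}

```text
clock: 2.8
tool_pos: [0.4133, -0.2522, 0.2594]
eef_rot: [0.001, 1.0, 0.001, -0.0]
contact_force: [0.0, 0.1, -0.3]
opening: 1.004
```

Run:
```python
from h import *
import pickle
c=cam('wrist');pickle.dump(c,open('w2.pkl','wb'));save(c,'w2.png');st=r.get_state();print(st['tool_pos'],st['eef_rot'],st['q'])
P=proj(c,[[.449,-.266,.044],[.6025,-.103,.03]]);print(P)
```

```text
[ 0.41381901 -0.2509859   0.25961105] [-6.67207754e-04  9.99999413e-01  8.41297143e-04  1.43042342e-04] [ 0.67523912  0.50621096 -0.34149214  1.96197763  0.24799869  0.7139179
  1.75684681]
[[267.12917858 209.86682962]
 [398.66976964 321.71482628]]
```

View pics/w2.png

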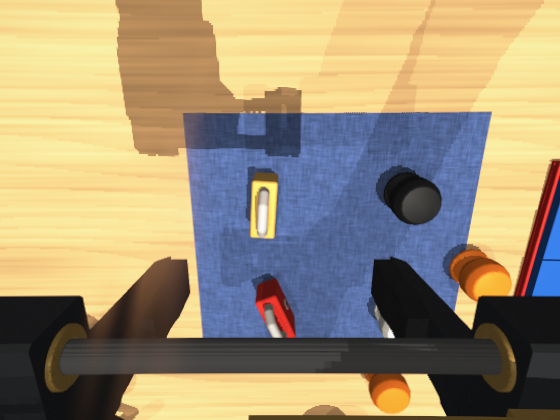

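Wrist view: the brass padlock is at about (264,207). Its bright top face spans cols 250–278, rows 181–238, and the darker -x end face sits above that. Red padlock at (275,305).

Run:
```python
from h import *
import pickle
cs=pickle.load(open('c0.pkl','rb'));w=pickle.load(open('w2.pkl','rb'));t,s=cs['top'],cs['side']
print(w['img'][172:242:3,254].tolist())
for c,g in((w,(264,207)),(t,(422,296))):
  for vmin in(60,150,180):
    h=hsv(c);m=(abs(h[...,0]-24)<8)&(h[...,1]>110)&(h[...,2]>vmin)
    m=cv2.morphologyEx(m.astype(np.uint8),cv2.MORPH_CLOSE,np.ones((3,3)))
    m,st,ce=blob(m,g,25);k=cont(m);rt=cv2.minAreaRect(k)
    q=onz(c,cv2.boxPoints(rt),.044);e=[q[1]-q[0],q[2]-q[1]];L=[np.linalg.norm(x).round(4) for x in e];l=max(e,key=np.linalg.norm)
    print(c['name'],vmin,st,'ctr',q.mean(0).round(4),L,np.degrees(np.arctan2(l[1],l[0])).round(1))
    pp=onz(c,k.reshape(-1,2),.044);print('   x',pp[:,0].min().round(4),pp[:,0].max().round(4),'y',pp[:,1].min().round(4),pp[:,1].max().round(4))
# shackle (grey) triangulate top & wrist
def grey(c):h=hsv(c);return (h[...,1]<50)&(h[...,2]>90)
a=blob(grey(t),(426,292),15);b=blob(grey(w),(263,213),15);print(a[1],a[2],b[1],b[2],tri([t,w],[a[2],b[2]]))
d=blob(grey(s),(213,340),15);print(d[1:],tri([t,s],[a[2],d[2]]))
```

```text
[[60, 71, 100], [85, 71, 56], [97, 74, 35], [227, 178, 84], [251, 244, 123], [251, 244, 123], [251, 244, 124], [251, 244, 124], [241, 225, 105], [242, 224, 106], [241, 224, 105], [241, 222, 103], [241, 222, 104], [243, 225, 106], [244, 227, 107], [246, 230, 111], [247, 230, 111], [248, 233, 113], [249, 234, 114], [251, 239, 118], [251, 238, 117], [251, 238, 117], [100, 110, 142], [78, 96, 142]]
wrist 60 [ 250  173   28   65 1098] ctr [ 0.4448 -0.2703  0.044 ] [np.float64(0.0731), np.float64(0.0268)] 175.2
   x 0.4084 0.4808 y -0.2854 -0.2552
wrist 150 [250 180  28  58 913] ctr [ 0.4489 -0.2706  0.044 ] [np.float64(0.0649), np.float64(0.027)] 175.2
   x 0.4158 0.4808 y -0.2854 -0.2552
wrist 180 [250 181  28  57 864] ctr [ 0.4491 -0.2702  0.044 ] [np.float64(0.0645), np.float64(0.0266)] 175.5
   x 0.4169 0.4808 y -0.2854 -0.2552
top 60 [409 274  23  41 614] ctr [ 0.4494 -0.2649  0.044 ] [np.float64(0.0372), np.float64(0.0656)] 177.7
   x 0.4167 0.482 y -0.2845 -0.2457
top 150 [415 275  17  40 345] ctr [ 0.4487 -0.2699  0.044 ] [np.float64(0.027), np.float64(0.0639)] 177.7
   x 0.4169 0.4807 y -0.2845 -0.2556
top 180 [416 275  16  39 214] ctr [ 0.4494 -0.2704  0.044 ] [np.float64(0.0625), np.float64(0.0247)] -3.8
   x 0.4183 0.4806 y -0.2845 -0.2572
[423 278  10  33 209] [427.64114833 293.93779904] [257 188  12  49 431] [262.26450116 212.38051044] (array([ 0.44822878, -0.27169587,  0.0577568 ]), [array([-0.7,  0.6]), array([-1.1,  1. ])])
(array([192, 330,  40,  20, 364], dtype=int32), array([210.76373626, 337.1456044 ])) (array([ 0.44871291, -0.27155952,  0.06179578]), [array([0. , 0.3]), array([ 0.3, -0.1])])
```

Call:
drive_tool:
  commands:
    - {"dx": -0.035,"dy": -0.019,"dz": 0.02,"wx": 0,"wy": 0,"wz": 0,"claw": 1}
    - {"dx": 0,"dy": 0,"dz": 0.03,"wx": 0,"wy": 0,"wz": 0.078,"claw": 1}
    - {"dx": 0,"dy": 0,"dz": 0.03,"wx": 0,"wy": 0,"wz": 0,"claw": 1}
    - {"dx": 0,"dy": 0,"dz": 0.03,"wx": 0,"wy": 0,"wz": 0,"claw": 1}
    - {"dx": 0,"dy": 0,"dz": 0.03,"wx": 0,"wy": 0,"wz": 0,"claw": 1}
    - {"dx": 0,"dy": 0,"dz": 0,"wx": 0,"wy": 0,"wz": 0,"claw": 1}
    - {"dx": 0,"dy": 0,"dz": 0,"wx": 0,"wy": 0,"wz": 0,"claw": 1}
    - {"dx": 0,"dy": 0,"dz": 0,"wx": 0,"wy": 0,"wz": 0,"claw": 1}

```text
clock: 3.65
tool_pos: [0.4495, -0.2715, 0.1213]
eef_rot: [0.039, 0.999, -0.0, 0.001]
contact_force: [0.3, -1.2, -0.2]
opening: 1.003
```

Run:
```python
from h import *
st=r.get_state();print(st['tool_pos'],R.from_quat(st['eef_rot']).as_matrix().round(3),st['contact_force'])
c=cam('wrist');save(c,'w3.png')
h=hsv(c);m=(abs(h[...,0]-24)<8)&(h[...,1]>110)&(h[...,2]>150)
g=proj(c,[[.449,-.2705,.044]])[0];print(g)
m=cv2.morphologyEx(m.astype(np.uint8),cv2.MORPH_CLOSE,np.ones((5,5)))
m,s,ce=blob(m,g,60);k=cont(m).reshape(-1,2);print(s)
q=onz(c,cv2.boxPoints(cv2.minAreaRect(k)),.044);print(q.round(4),q.mean(0))
```

```text
[ 0.4494687  -0.27152743  0.12125278] [[-0.997  0.078  0.003]
 [ 0.078  0.997 -0.001]
 [-0.003 -0.    -1.   ]] [ 0.27469784 -1.15028304 -0.15342997]
[281.77430301 224.44815347]
[ 261  177   42   91 2129]
[[ 0.4157 -0.2812  0.044 ]
 [ 0.4178 -0.2552  0.044 ]
 [ 0.4817 -0.2589  0.044 ]
 [ 0.4795 -0.2873  0.044 ]] [ 0.44867163 -0.27065825  0.044     ]
```

Call:
drive_tool:
  commands:
    - {"dx": 0,"dy": 0.001,"dz": 0.03,"wx": 0,"wy": 0,"wz": 0,"claw": 1}
    - {"dx": 0,"dy": 0,"dz": 0.03,"wx": 0,"wy": 0,"wz": 0,"claw": 1}
    - {"dx": 0,"dy": 0,"dz": 0.02,"wx": 0,"wy": 0,"wz": 0,"claw": 1}
    - {"dx": 0,"dy": 0,"dz": 0.014,"wx": 0,"wy": 0,"wz": 0,"claw": 1}
    - {"dx": 0,"dy": 0,"dz": 0,"wx": 0,"wy": 0,"wz": 0,"claw": 1}
    - {"dx": 0,"dy": 0,"dz": 0,"wx": 0,"wy": 0,"wz": 0,"claw": 1}

```text
clock: 4.3
tool_pos: [0.4487, -0.2715, 0.0265]
eef_rot: [0.04, 0.999, -0.0, 0.001]
contact_force: [0.3, -0.2, 1.0]
opening: 0.999
```

Call:
drive_tool:
  commands:
    - {"dx": 0,"dy": 0,"dz": 0,"wx": 0,"wy": 0,"wz": 0,"claw": 0.2}
    - {"dx": 0,"dy": 0,"dz": 0,"wx": 0,"wy": 0,"wz": 0,"claw": 0.1}
    - {"dx": 0,"dy": 0,"dz": 0,"wx": 0,"wy": 0,"wz": 0,"claw": 0}
    - {"dx": 0,"dy": 0,"dz": 0,"wx": 0,"wy": 0,"wz": 0,"claw": 0}
    - {"dx": 0,"dy": 0,"dz": 0,"wx": 0,"wy": 0,"wz": 0,"claw": 0}
    - {"dx": 0,"dy": 0,"dz": 0,"wx": 0,"wy": 0,"wz": 0,"claw": 0}
    - {"dx": 0,"dy": 0,"dz": 0,"wx": 0,"wy": 0,"wz": 0,"claw": 0}
    - {"dx": 0,"dy": 0,"dz": 0,"wx": 0,"wy": 0,"wz": 0,"claw": 0}
  grip_force: 35

```text
clock: 5.1
tool_pos: [0.4481, -0.2712, 0.0256]
eef_rot: [0.04, 0.999, 0.0, -0.0]
contact_force: [-0.3, -0.6, 0.5]
opening: 0.317
```

Call:
drive_tool:
  commands:
    - {"dx": 0,"dy": 0,"dz": -0.01,"wx": 0,"wy": 0,"wz": 0,"claw": 0}
    - {"dx": 0,"dy": 0,"dz": -0.03,"wx": 0,"wy": 0,"wz": 0,"claw": 0}
    - {"dx": 0,"dy": 0,"dz": -0.04,"wx": 0,"wy": 0,"wz": 0,"claw": 0}
    - {"dx": 0,"dy": 0,"dz": -0.04,"wx": 0,"wy": 0,"wz": 0,"claw": 0}
    - {"dx": 0,"dy": 0,"dz": -0.02,"wx": 0,"wy": 0,"wz": -0.062,"claw": 0}
    - {"dx": 0,"dy": 0,"dz": 0,"wx": 0,"wy": 0,"wz": 0,"claw": 0}
    - {"dx": 0,"dy": 0,"dz": 0,"wx": 0,"wy": 0,"wz": 0,"claw": 0}

```text
clock: 5.8
tool_pos: [0.4474, -0.2713, 0.1654]
eef_rot: [0.01, 1.0, 0.0, -0.0]
contact_force: [0.2, 0.6, -4.2]
opening: 0.318
```

Call:
drive_tool:
  commands:
    - {"dx": -0.001,"dy": 0.025,"dz": 0,"wx": 0,"wy": 0,"wz": 0,"claw": 0}
    - {"dx": -0.001,"dy": 0.045,"dz": 0,"wx": 0,"wy": 0,"wz": 0,"claw": 0}
    - {"dx": -0.001,"dy": 0.045,"dz": 0,"wx": 0,"wy": 0,"wz": 0,"claw": 0}
    - {"dx": -0.001,"dy": 0.045,"dz": 0,"wx": 0,"wy": 0,"wz": 0,"claw": 0}
    - {"dx": -0.001,"dy": 0.045,"dz": 0,"wx": 0,"wy": 0,"wz": 0,"claw": 0}
    - {"dx": -0.001,"dy": 0.045,"dz": 0,"wx": 0,"wy": 0,"wz": 0,"claw": 0}
    - {"dx": -0.001,"dy": 0.045,"dz": 0,"wx": 0,"wy": 0,"wz": 0,"claw": 0}
    - {"dx": -0.001,"dy": 0.045,"dz": 0,"wx": 0,"wy": 0,"wz": 0,"claw": 0}
    - {"dx": -0.001,"dy": 0.045,"dz": 0,"wx": 0,"wy": 0,"wz": 0,"claw": 0}
    - {"dx": -0.001,"dy": 0.045,"dz": 0,"wx": 0,"wy": 0,"wz": 0,"claw": 0}
    - {"dx": -0.002,"dy": 0.04,"dz": 0,"wx": 0,"wy": 0,"wz": 0,"claw": 0}
    - {"dx": -0.002,"dy": 0.015,"dz": 0,"wx": 0,"wy": 0,"wz": 0,"claw": 0}

```text
clock: 7.0
tool_pos: [0.4692, 0.219, 0.164]
eef_rot: [0.006, 1.0, 0.001, -0.001]
contact_force: [0.4, 0.6, -3.3]
opening: 0.312
```

Call:
drive_tool:
  commands:
    - {"dx": 0,"dy": 0,"dz": 0.02,"wx": 0,"wy": 0,"wz": 0,"claw": 0}
    - {"dx": 0,"dy": 0,"dz": 0.03,"wx": 0,"wy": 0,"wz": 0,"claw": 0}
    - {"dx": 0,"dy": 0,"dz": 0.015,"wx": 0,"wy": 0,"wz": 0,"claw": 0}
    - {"dx": 0,"dy": 0,"dz": 0,"wx": 0,"wy": 0,"wz": 0,"claw": 0}
    - {"dx": 0,"dy": 0,"dz": 0,"wx": 0,"wy": 0,"wz": 0,"claw": 0}

```text
clock: 7.5
tool_pos: [0.4701, 0.2126, 0.0999]
eef_rot: [0.009, 1.0, -0.001, -0.001]
contact_force: [-0.5, 0.3, -3.6]
opening: 0.315
```

Run:
```python
from h import *
st=r.get_state();print(st['tool_pos'],st['eef_rot'],st['contact_force'],st['opening'])
c=cam('wrist');s=cam('side')
cv2.imwrite('pics/w4.png',np.hstack([cv2.resize(c['img'][60:360,130:430],(400,400)),cv2.resize(s['img'][80:240,160:320],(400,400))])[:,:,::-1])
```

```text
[0.47014658 0.21255026 0.09987797] [ 9.32131813e-03  9.99955733e-01 -8.30832260e-04 -9.77474252e-04] [-0.48621637  0.32644735 -3.63866029] 0.3153141457286727
```

View pics/w4.png

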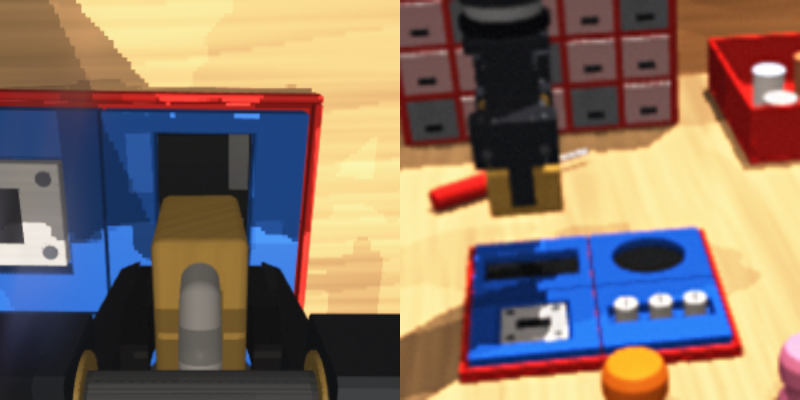

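The crop shows the padlock level and hanging over the oblong pocket, its long side aligned, with clearance on both sides. Lowering it.

Call:
drive_tool:
  commands:
    - {"dx": -0.001,"dy": 0.001,"dz": 0.02,"wx": 0,"wy": 0,"wz": 0,"claw": 0}
    - {"dx": 0,"dy": 0,"dz": 0.02,"wx": 0,"wy": 0,"wz": 0,"claw": 0}
    - {"dx": 0,"dy": 0,"dz": 0.012,"wx": 0,"wy": 0,"wz": 0,"claw": 0}
    - {"dx": 0,"dy": 0,"dz": 0.008,"wx": 0,"wy": 0,"wz": 0,"claw": 0}
    - {"dx": 0,"dy": 0,"dz": 0.002,"wx": 0,"wy": 0,"wz": 0,"claw": 0}
    - {"dx": 0,"dy": 0,"dz": 0.002,"wx": 0,"wy": 0,"wz": 0,"claw": 0}
    - {"dx": 0,"dy": 0,"dz": 0.001,"wx": 0,"wy": 0,"wz": 0,"claw": 0}
    - {"dx": 0,"dy": 0,"dz": 0,"wx": 0,"wy": 0,"wz": 0,"claw": 0}

```text
clock: 8.4
tool_pos: [0.472, 0.2145, 0.0361]
eef_rot: [0.009, 1.0, 0.0, 0.0]
contact_force: [0.3, 0.7, -4.3]
opening: 0.314
```

Call:
drive_tool:
  commands:
    - {"dx": 0,"dy": 0,"dz": 0.001,"wx": 0,"wy": 0,"wz": 0,"claw": 0}
    - {"dx": 0,"dy": 0,"dz": 0.001,"wx": 0,"wy": 0,"wz": 0,"claw": 0}
    - {"dx": 0,"dy": 0,"dz": 0,"wx": 0,"wy": 0,"wz": 0,"claw": 0}
    - {"dx": 0,"dy": 0,"dz": 0,"wx": 0,"wy": 0,"wz": 0,"claw": 0}

```text
clock: 8.8
tool_pos: [0.4717, 0.2143, 0.0337]
eef_rot: [0.009, 1.0, 0.0, 0.0]
contact_force: [-0.2, 0.2, -3.2]
opening: 0.316
```

Call:
drive_tool:
  commands:
    - {"dx": 0,"dy": 0,"dz": 0.001,"wx": 0,"wy": 0,"wz": 0,"claw": 0}
    - {"dx": 0,"dy": 0,"dz": 0,"wx": 0,"wy": 0,"wz": 0,"claw": 0}
    - {"dx": 0,"dy": 0,"dz": 0,"wx": 0,"wy": 0,"wz": 0,"claw": 0}

```text
clock: 9.1
tool_pos: [0.4718, 0.2144, 0.0336]
eef_rot: [0.009, 1.0, 0.0, 0.0]
contact_force: [-1.5, -0.8, 5.6]
opening: 0.312
```

It is on the floor: contact went from -4 to +5.6 N. Releasing.

Call:
drive_tool:
  commands:
    - {"dx": 0,"dy": 0,"dz": 0,"wx": 0,"wy": 0,"wz": 0,"claw": 0.4}
    - {"dx": 0,"dy": 0,"dz": 0,"wx": 0,"wy": 0,"wz": 0,"claw": 0.55}
    - {"dx": 0,"dy": 0,"dz": 0,"wx": 0,"wy": 0,"wz": 0,"claw": 0.55}
    - {"dx": 0,"dy": 0,"dz": 0,"wx": 0,"wy": 0,"wz": 0,"claw": 0.55}

```text
clock: 9.5
tool_pos: [0.4718, 0.2144, 0.0327]
eef_rot: [0.009, 1.0, 0.0, 0.0]
contact_force: [-0.1, -0.6, -0.5]
opening: 0.553
```

Call:
drive_tool:
  commands:
    - {"dx": 0,"dy": 0,"dz": -0.01,"wx": 0,"wy": 0,"wz": 0,"claw": 0.55}
    - {"dx": 0,"dy": 0,"dz": -0.03,"wx": 0,"wy": 0,"wz": 0,"claw": 0.55}
    - {"dx": 0,"dy": 0,"dz": -0.04,"wx": 0,"wy": 0,"wz": 0,"claw": 0.55}
    - {"dx": 0,"dy": 0,"dz": -0.04,"wx": 0,"wy": 0,"wz": 0,"claw": 0.55}
    - {"dx": 0,"dy": 0,"dz": -0.04,"wx": 0,"wy": 0,"wz": 0,"claw": 0.7}
    - {"dx": 0,"dy": 0,"dz": -0.04,"wx": 0,"wy": 0,"wz": 0,"claw": 0.8}
    - {"dx": 0,"dy": 0,"dz": 0,"wx": 0,"wy": 0,"wz": 0,"claw": 1}

```text
clock: 10.2
tool_pos: [0.4743, 0.2157, 0.2382]
eef_rot: [0.009, 1.0, 0.003, 0.005]
contact_force: [0.1, 0.5, -0.0]
opening: 0.798
```

Call:
drive_tool:
  commands:
    - {"dx": -0.012,"dy": -0.039,"dz": 0,"wx": 0,"wy": 0,"wz": 0,"claw": 1}
    - {"dx": -0.012,"dy": -0.039,"dz": 0,"wx": 0,"wy": 0,"wz": 0,"claw": 1}
    - {"dx": -0.012,"dy": -0.039,"dz": 0,"wx": 0,"wy": 0,"wz": 0,"claw": 1}
    - {"dx": -0.012,"dy": -0.039,"dz": 0,"wx": 0,"wy": 0,"wz": 0,"claw": 1}
    - {"dx": -0.012,"dy": -0.039,"dz": 0,"wx": 0,"wy": 0,"wz": 0,"claw": 1}
    - {"dx": -0.012,"dy": -0.039,"dz": 0,"wx": 0,"wy": 0,"wz": 0,"claw": 1}
    - {"dx": -0.012,"dy": -0.039,"dz": 0,"wx": 0,"wy": 0,"wz": 0,"claw": 1}
    - {"dx": -0.012,"dy": -0.039,"dz": 0,"wx": 0,"wy": 0,"wz": 0,"claw": 1}
    - {"dx": 0,"dy": 0,"dz": 0,"wx": 0,"wy": 0,"wz": 0,"claw": 1}
    - {"dx": 0,"dy": 0,"dz": 0,"wx": 0,"wy": 0,"wz": 0,"claw": 1}

```text
clock: 11.2
tool_pos: [0.5615, -0.1002, 0.2322]
eef_rot: [0.01, 1.0, 0.0, -0.001]
contact_force: [-0.1, 0.9, 0.1]
opening: 1.002
```

Run:
```python
from h import *
import pickle
st=r.get_state();print(st['tool_pos'],st['eef_rot'],st['opening'])
c=cam('wrist');pickle.dump(c,open('w5.pkl','wb'));t=cam('top');pickle.dump(t,open('t5.pkl','wb'))
print(proj(c,[[.605,-.103,.034]]))
cv2.imwrite('pics/w5.png',np.hstack([cv2.resize(c['img'],(560,420)),cv2.resize(t['img'][170:330,90:190],(240,384)) if 0 else cv2.resize(t['img'][165:345,90:192],(238,420))])[:,:,::-1])
```

```text
[ 0.56152143 -0.10022539  0.23219025] [ 1.01122590e-02  9.99948672e-01  1.14484730e-04 -6.18834435e-04] 1.0024040479904581
[[278.22036535 222.46894992]]
```

View pics/w5.png

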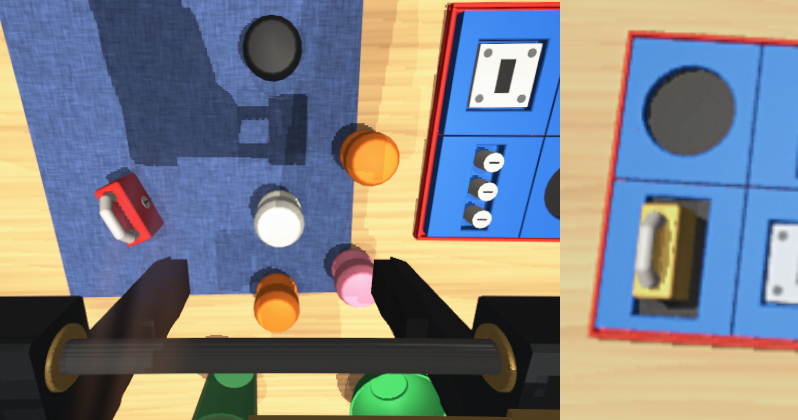

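The padlock stands inside the oblong pocket. In the wrist view the silver knob is at (279,218), with orange knobs at (369,157) and (276,302), pink at (354,275) and black at (272,47).

```bash
cat >> h.py <<'E'
def disc(c,g):
    h=hsv(c);m,s,ce=blob((h[...,1]<60)&(h[...,2]>90),g,25)
    m=cv2.resize(m.astype(np.uint8),None,fx=4,fy=4,interpolation=cv2.INTER_LINEAR)
    d=cv2.distanceTransform(cv2.copyMakeBorder(m,1,1,1,1,0),cv2.DIST_L2,5)[1:-1,1:-1]
    v=d.max();yx=np.argwhere(d>v-1).mean(0);return (yx[::-1]+.5)/4-.5,v/4,s
E
python3 - <<'E'
from h import *
import pickle
w=pickle.load(open('w5.pkl','rb'));t=pickle.load(open('c0.pkl','rb'))
cs=[w,t['top'],t['side']];D=[disc(c,g) for c,g in zip(cs,[(279,218),(323,203),(297,262)])]
for c,d in zip(cs,D): print(c['name'],d,onz(c,[d[0]],.036).round(4))
print(tri(cs,[d[0] for d in D]),tri(cs[:2],[d[0] for d in D[:2]]))
E
```

```text
wrist (array([278.58333333, 221.625     ]), np.float32(24.915895), array([ 254,  190,   51,   58, 2314], dtype=int32)) [[ 0.6033 -0.1026  0.036 ]]
top (array([323.125, 201.375]), np.float32(14.048453), array([307, 187,  32,  33, 761], dtype=int32)) [[ 0.6041 -0.1035  0.036 ]]
side (array([296.66346154, 257.74038462]), np.float32(14.581397), array([ 282,  243,   30,   40, 1009], dtype=int32)) [[ 0.6014 -0.103   0.036 ]]
(array([ 0.60284128, -0.10298749,  0.03640566]), [array([-0.4, -0.3]), array([-0.2,  0.7]), array([ 0.8, -0.3])]) (array([ 0.60397744, -0.10305835,  0.03517195]), [array([-0.4,  0.3]), array([-0.3,  0.2])])
```

Call:
drive_tool:
  commands:
    - {"dx": -0.042,"dy": -0.002,"dz": 0.005,"wx": 0,"wy": 0,"wz": 0,"claw": 1}
    - {"dx": 0,"dy": 0,"dz": 0.04,"wx": 0,"wy": 0,"wz": 0,"claw": 1}
    - {"dx": 0,"dy": 0,"dz": 0.04,"wx": 0,"wy": 0,"wz": 0,"claw": 1}
    - {"dx": 0,"dy": 0,"dz": 0.03,"wx": 0,"wy": 0,"wz": 0,"claw": 1}
    - {"dx": 0,"dy": 0,"dz": 0,"wx": 0,"wy": 0,"wz": 0,"claw": 1}
    - {"dx": 0,"dy": 0,"dz": 0,"wx": 0,"wy": 0,"wz": 0,"claw": 1}
    - {"dx": 0,"dy": 0,"dz": 0,"wx": 0,"wy": 0,"wz": 0,"claw": 1}

```text
clock: 12.0
tool_pos: [0.6055, -0.1013, 0.1197]
eef_rot: [0.008, 1.0, 0.0, 0.002]
contact_force: [-0.1, 0.3, 0.3]
opening: 0.998
```

Run:
```python
from h import *
st=r.get_state();print(st['tool_pos'],st['eef_rot'])
c=cam('wrist');g=proj(c,[[.6033,-.103,.036]])[0];d=disc(c,g);print(g,d,onz(c,[d[0]],.038));print(proj(c,[[.6033,-.103,z] for z in(0,.054)]))
```

```text
[ 0.60545211 -0.10132329  0.11965813] [8.38307319e-03 9.99963495e-01 7.36323951e-05 1.65139045e-03]
[277.69708724 218.80542677] (array([277.41071429, 219.58928571]), np.float32(37.148067), array([ 239,  172,   78,   86, 5100], dtype=int32)) [[ 0.60311906 -0.10317899  0.038     ]]
[[277.95789527 202.75440902]
 [277.53573935 228.72819644]]
```

Call:
drive_tool:
  commands:
    - {"dx": 0.002,"dy": -0.002,"dz": 0.03,"wx": 0,"wy": 0,"wz": 0,"claw": 1}
    - {"dx": 0,"dy": 0,"dz": 0.03,"wx": 0,"wy": 0,"wz": 0,"claw": 1}
    - {"dx": 0,"dy": 0,"dz": 0.02,"wx": 0,"wy": 0,"wz": 0,"claw": 1}
    - {"dx": 0,"dy": 0,"dz": 0.013,"wx": 0,"wy": 0,"wz": 0,"claw": 1}
    - {"dx": 0,"dy": 0,"dz": 0,"wx": 0,"wy": 0,"wz": 0,"claw": 1}
    - {"dx": 0,"dy": 0,"dz": 0,"wx": 0,"wy": 0,"wz": 0,"claw": 1}
    - {"dx": 0,"dy": 0,"dz": 0,"wx": 0,"wy": 0,"wz": 0,"claw": 1}

```text
clock: 12.75
tool_pos: [0.6032, -0.1042, 0.0262]
eef_rot: [0.009, 1.0, -0.0, 0.001]
contact_force: [-0.0, -0.2, -0.3]
opening: 0.999
```

Call:
drive_tool:
  commands:
    - {"dx": 0,"dy": 0,"dz": 0,"wx": 0,"wy": 0,"wz": 0,"claw": 0.7}
    - {"dx": 0,"dy": 0,"dz": 0,"wx": 0,"wy": 0,"wz": 0,"claw": 0.5}
    - {"dx": 0,"dy": 0,"dz": 0,"wx": 0,"wy": 0,"wz": 0,"claw": 0.4}
    - {"dx": 0,"dy": 0,"dz": 0,"wx": 0,"wy": 0,"wz": 0,"claw": 0.3}
    - {"dx": 0,"dy": 0,"dz": 0,"wx": 0,"wy": 0,"wz": 0,"claw": 0.3}
    - {"dx": 0,"dy": 0,"dz": 0,"wx": 0,"wy": 0,"wz": 0,"claw": 0.3}
    - {"dx": 0,"dy": 0,"dz": 0,"wx": 0,"wy": 0,"wz": 0,"claw": 0.3}
    - {"dx": 0,"dy": 0,"dz": 0,"wx": 0,"wy": 0,"wz": 0,"claw": 0.3}

```text
clock: 13.55
tool_pos: [0.6021, -0.1038, 0.0248]
eef_rot: [0.009, 1.0, 0.0, 0.0]
contact_force: [-1.1, 1.4, 1.2]
opening: 0.564
```

Call:
drive_tool:
  commands:
    - {"dx": 0,"dy": 0,"dz": -0.005,"wx": 0,"wy": 0,"wz": 0,"claw": 0.3}
    - {"dx": 0,"dy": 0,"dz": -0.02,"wx": 0,"wy": 0,"wz": 0,"claw": 0.3}
    - {"dx": 0,"dy": 0,"dz": -0.03,"wx": 0,"wy": 0,"wz": 0,"claw": 0.3}
    - {"dx": 0,"dy": 0,"dz": -0.03,"wx": 0,"wy": 0,"wz": 0,"claw": 0.3}
    - {"dx": 0,"dy": 0,"dz": 0,"wx": 0,"wy": 0,"wz": 0,"claw": 0.3}
    - {"dx": 0,"dy": 0,"dz": 0,"wx": 0,"wy": 0,"wz": 0,"claw": 0.3}

```text
clock: 14.15
tool_pos: [0.6018, -0.1043, 0.1097]
eef_rot: [0.009, 1.0, -0.0, -0.0]
contact_force: [-0.6, -0.5, -2.9]
opening: 0.568
```

Run:
```python
from h import *
st=r.get_state();print(st['tool_pos'],st['eef_rot'],st['contact_force'],st['opening'])
c=cam('wrist');s=cam('side');p=proj(s,[st['tool_pos']])[0].astype(int);print(p)
a=s['img'][p[1]-70:p[1]+70,p[0]-70:p[0]+70]
cv2.imwrite('pics/w6.png',np.hstack([cv2.resize(c['img'][110:360,155:405],(400,400)),cv2.resize(a,(400,400),interpolation=cv2.INTER_CUBIC)])[:,:,::-1])
```

```text
[ 0.60181947 -0.10434341  0.10970353] [ 9.01477443e-03  9.99959356e-01 -1.41978632e-04 -4.66672680e-06] [-0.64718705 -0.46047073 -2.85426543] 0.5682974257476916
[297 223]
```

View pics/w6.png

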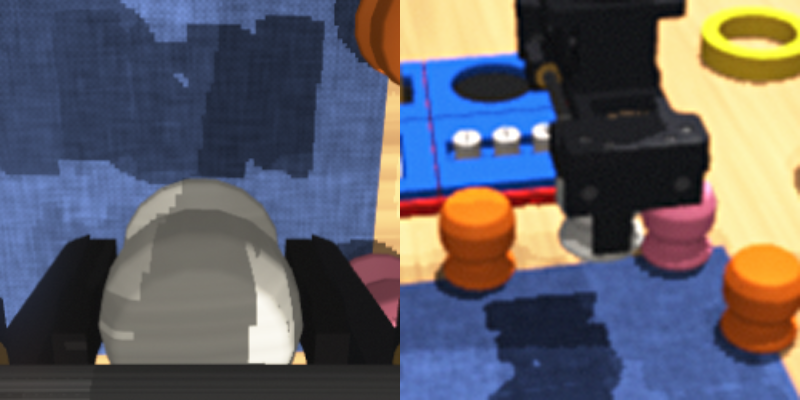

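The knob is held upright: the foot is level, and the wrist carries about 2.9 N, or 0.3 kg. Moving to the round pocket.

Call:
drive_tool:
  commands:
    - {"dx": 0,"dy": 0,"dz": -0.03,"wx": 0,"wy": 0,"wz": 0,"claw": 0.3}
    - {"dx": 0.003,"dy": 0.024,"dz": -0.02,"wx": 0,"wy": 0,"wz": 0,"claw": 0.3}
    - {"dx": 0.003,"dy": 0.035,"dz": 0,"wx": 0,"wy": 0,"wz": 0,"claw": 0.3}
    - {"dx": 0.004,"dy": 0.04,"dz": 0,"wx": 0,"wy": 0,"wz": 0,"claw": 0.3}
    - {"dx": 0.004,"dy": 0.04,"dz": 0,"wx": 0,"wy": 0,"wz": 0,"claw": 0.3}
    - {"dx": 0.004,"dy": 0.04,"dz": 0,"wx": 0,"wy": 0,"wz": 0,"claw": 0.3}
    - {"dx": 0.003,"dy": 0.04,"dz": 0,"wx": 0,"wy": 0,"wz": 0,"claw": 0.3}
    - {"dx": 0.003,"dy": 0.04,"dz": 0,"wx": 0,"wy": 0,"wz": 0,"claw": 0.3}
    - {"dx": 0.003,"dy": 0.035,"dz": 0,"wx": 0,"wy": 0,"wz": 0,"claw": 0.3}
    - {"dx": 0.001,"dy": 0.02,"dz": 0,"wx": 0,"wy": 0,"wz": 0,"claw": 0.3}
    - {"dx": 0,"dy": 0,"dz": 0,"wx": 0,"wy": 0,"wz": 0,"claw": 0.3}
    - {"dx": 0,"dy": 0,"dz": 0,"wx": 0,"wy": 0,"wz": 0,"claw": 0.3}

```text
clock: 15.45
tool_pos: [0.5788, 0.2096, 0.1582]
eef_rot: [0.009, 1.0, -0.001, -0.001]
contact_force: [0.7, -0.2, -2.9]
opening: 0.564
```

Call:
drive_tool:
  commands:
    - {"dx": -0.001,"dy": 0.001,"dz": 0.03,"wx": 0,"wy": 0,"wz": 0,"claw": 0.3}
    - {"dx": 0,"dy": 0,"dz": 0.03,"wx": 0,"wy": 0,"wz": 0,"claw": 0.3}
    - {"dx": 0,"dy": 0,"dz": 0.02,"wx": 0,"wy": 0,"wz": 0,"claw": 0.3}
    - {"dx": 0,"dy": 0,"dz": 0,"wx": 0,"wy": 0,"wz": 0,"claw": 0.3}
    - {"dx": 0,"dy": 0,"dz": 0,"wx": 0,"wy": 0,"wz": 0,"claw": 0.3}

```text
clock: 15.95
tool_pos: [0.581, 0.2094, 0.0796]
eef_rot: [0.01, 1.0, -0.001, -0.0]
contact_force: [-1.0, 0.2, -3.2]
opening: 0.564
```

Run:
```python
from h import *
st=r.get_state();print(st['tool_pos'],st['eef_rot'],st['contact_force'],st['opening'])
c=cam('wrist');s=cam('side')
cv2.imwrite('pics/w7.png',np.hstack([cv2.resize(c['img'][60:360,130:430],(400,400)),cv2.resize(s['img'][100:240,180:320],(400,400),interpolation=cv2.INTER_CUBIC)])[:,:,::-1])
```

```text
[0.58097349 0.2094364  0.07955964] [ 9.95764508e-03  9.99950096e-01 -7.39898085e-04 -3.21259703e-04] [-0.9555391   0.24757416 -3.16954641] 0.5644106370991955
```

View pics/w7.png

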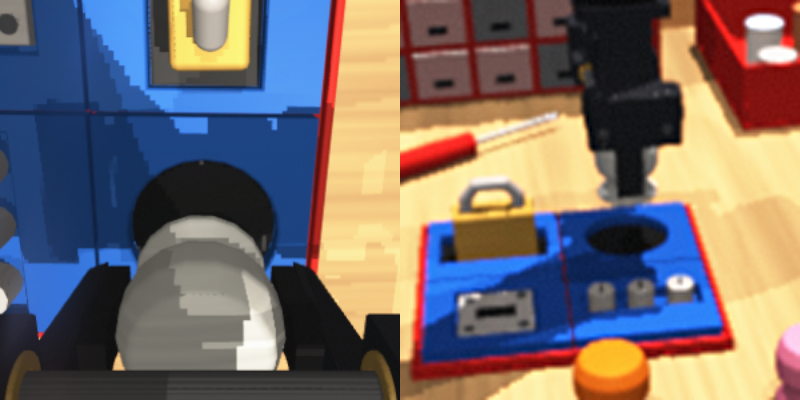

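The padlock is seated upright. The knob is level and over the round pocket, so I'm lowering it.

Call:
drive_tool:
  commands:
    - {"dx": 0.001,"dy": 0.001,"dz": 0.02,"wx": 0,"wy": 0,"wz": 0,"claw": 0.3}
    - {"dx": 0,"dy": 0,"dz": 0.012,"wx": 0,"wy": 0,"wz": 0,"claw": 0.3}
    - {"dx": 0,"dy": 0,"dz": 0.006,"wx": 0,"wy": 0,"wz": 0,"claw": 0.3}
    - {"dx": 0,"dy": 0,"dz": 0.004,"wx": 0,"wy": 0,"wz": 0,"claw": 0.3}
    - {"dx": 0,"dy": 0,"dz": 0.002,"wx": 0,"wy": 0,"wz": 0,"claw": 0.3}
    - {"dx": 0,"dy": 0,"dz": 0.001,"wx": 0,"wy": 0,"wz": 0,"claw": 0.3}
    - {"dx": 0,"dy": 0,"dz": 0,"wx": 0,"wy": 0,"wz": 0,"claw": 0.3}
    - {"dx": 0,"dy": 0,"dz": 0,"wx": 0,"wy": 0,"wz": 0,"claw": 0.3}

```text
clock: 16.85
tool_pos: [0.58, 0.2125, 0.035]
eef_rot: [0.009, 1.0, 0.0, 0.0]
contact_force: [-0.1, 0.0, -3.9]
opening: 0.569
```

Call:
drive_tool:
  commands:
    - {"dx": 0,"dy": -0.001,"dz": 0.001,"wx": 0,"wy": 0,"wz": 0,"claw": 0.3}
    - {"dx": 0,"dy": 0,"dz": 0.001,"wx": 0,"wy": 0,"wz": 0,"claw": 0.3}
    - {"dx": 0,"dy": 0,"dz": 0,"wx": 0,"wy": 0,"wz": 0,"claw": 0.3}
    - {"dx": 0,"dy": 0,"dz": 0,"wx": 0,"wy": 0,"wz": 0,"claw": 0.3}

```text
clock: 17.25
tool_pos: [0.5798, 0.2112, 0.0328]
eef_rot: [0.009, 1.0, -0.0, 0.0]
contact_force: [-0.7, 0.4, -1.5]
opening: 0.567
```

Call:
drive_tool:
  commands:
    - {"dx": 0,"dy": 0,"dz": 0.001,"wx": 0,"wy": 0,"wz": 0,"claw": 0.3}
    - {"dx": 0,"dy": 0,"dz": 0,"wx": 0,"wy": 0,"wz": 0,"claw": 0.3}
    - {"dx": 0,"dy": 0,"dz": 0,"wx": 0,"wy": 0,"wz": 0,"claw": 0.3}

```text
clock: 17.55
tool_pos: [0.5798, 0.2112, 0.0327]
eef_rot: [0.009, 1.0, -0.0, 0.0]
contact_force: [-2.3, -1.7, 6.5]
opening: 0.568
```

Call:
drive_tool:
  commands:
    - {"dx": 0,"dy": 0,"dz": 0,"wx": 0,"wy": 0,"wz": 0,"claw": 0.65}
    - {"dx": 0,"dy": 0,"dz": 0,"wx": 0,"wy": 0,"wz": 0,"claw": 0.75}
    - {"dx": 0,"dy": 0,"dz": 0,"wx": 0,"wy": 0,"wz": 0,"claw": 0.75}
    - {"dx": 0,"dy": 0,"dz": 0,"wx": 0,"wy": 0,"wz": 0,"claw": 0.75}

```text
clock: 17.95
tool_pos: [0.5798, 0.2116, 0.0316]
eef_rot: [0.009, 1.0, 0.0, 0.0]
contact_force: [0.6, -0.9, -0.3]
opening: 0.751
```

Call:
drive_tool:
  commands:
    - {"dx": 0,"dy": 0,"dz": -0.01,"wx": 0,"wy": 0,"wz": 0,"claw": 0.75}
    - {"dx": 0,"dy": 0,"dz": -0.03,"wx": 0,"wy": 0,"wz": 0,"claw": 0.75}
    - {"dx": 0,"dy": 0,"dz": -0.04,"wx": 0,"wy": 0,"wz": 0,"claw": 0.75}
    - {"dx": 0,"dy": 0,"dz": -0.04,"wx": 0,"wy": 0,"wz": 0,"claw": 0.75}
    - {"dx": 0,"dy": 0,"dz": -0.04,"wx": 0,"wy": 0,"wz": 0,"claw": 1}
    - {"dx": 0.03,"dy": -0.03,"dz": -0.02,"wx": 0,"wy": 0,"wz": 0,"claw": 1}
    - {"dx": 0.03,"dy": -0.03,"dz": -0.02,"wx": 0,"wy": 0,"wz": 0,"claw": 1}
    - {"dx": 0.03,"dy": -0.03,"dz": 0,"wx": 0,"wy": 0,"wz": 0,"claw": 1}
    - {"dx": 0,"dy": -0.04,"dz": 0,"wx": 0,"wy": 0,"wz": 0,"claw": 1}
    - {"dx": 0,"dy": -0.04,"dz": 0,"wx": 0,"wy": 0,"wz": 0,"claw": 1}
    - {"dx": 0,"dy": 0,"dz": 0,"wx": 0,"wy": 0,"wz": 0,"claw": 1}
    - {"dx": 0,"dy": 0,"dz": 0,"wx": 0,"wy": 0,"wz": 0,"claw": 1}

```text
clock: 19.15
tool_pos: [0.4869, 0.0422, 0.2324]
eef_rot: [0.01, 1.0, 0.0, 0.001]
contact_force: [-0.3, 0.2, 0.7]
opening: 0.995
```

Run:
```python
from h import *
st=r.get_state();print(st['tool_pos'],st['contact_force'],st['opening'])
t=cam('top');s=cam('side')
D=[disc(t,proj(t,[[.581,.211,.044]])[0]),disc(s,proj(s,[[.581,.211,.044]])[0])]
print(D,tri([t,s],[d[0] for d in D]))
cv2.imwrite('pics/w8.png',np.hstack([cv2.resize(t['img'][170:320,95:245],(400,400),interpolation=cv2.INTER_CUBIC),cv2.resize(s['img'][130:250,170:290],(400,400),interpolation=cv2.INTER_CUBIC)])[:,:,::-1])
```

```text
[0.48687172 0.0422     0.23237491] [-0.30419103  0.18074567  0.746068  ] 0.9951744784913253Traceback (most recent call last):
  File "<stdin>", line 4, in <module>
  File "h.py", line 40, in disc
    h=hsv(c);m,s,ce=blob((h[...,1]<60)&(h[...,2]>90),g,25)
                    ~~~~^^^^^^^^^^^^^^^^^^^^^^^^^^^^^^^^^^
  File "h.py", line 26, in blob
    k=max(k,key=lambda i:s[i,4]); return l==k,s[k],c[k]
ValueError: max() iterable argument is empty
```

Run:
```python
from h import *
t=cam('top');s=cam('side');w=cam('wrist')
f=lambda c,a,b,n=120:cv2.resize(c['img'][b:b+n,a:a+n],(266,400),interpolation=cv2.INTER_CUBIC)
cv2.imwrite('pics/w8.png',np.hstack([cv2.resize(t['img'][170:320,85:235],(400,400),interpolation=cv2.INTER_CUBIC),cv2.resize(s['img'][130:250,170:290],(400,400),interpolation=cv2.INTER_CUBIC)])[:,:,::-1])
for c in(s,w,t):
  try:
    g=proj(c,[[.581,.211,.044]])[0];d=disc(c,g);print(c['name'],g,d,onz(c,[d[0]],.044))
  except Exception as e: print(c['name'],g,e)
```

```text
side [259.50359712 171.70576359] (array([258.26785714, 171.05357143]), np.float32(10.246124), array([248, 161,  23,  28, 520], dtype=int32)) [[0.57860614 0.21483595 0.044     ]]
wrist [439.23106408 268.38856462] (array([443.68981481, 269.00462963]), np.float32(22.249237), array([ 405,  234,   63,   60, 2520], dtype=int32)) [[0.5817808  0.21574366 0.044     ]]
top [139.57376525 208.47125264] max() iterable argument is empty
```

View pics/w8.png

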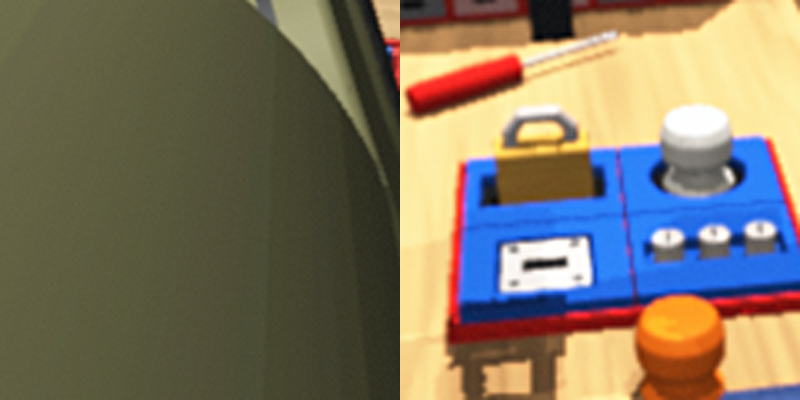

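The side crop shows both parts upright in their pockets. The foot of the knob lies inside the round pocket's rim with floor visible around it, and the gripper is clear. Handing in.

```bash
python3 -c "
from h import *
print(r.finish_job())"
```

```text
the job is handed in; nothing more can be done
None
```

The brass padlock stands shackle-up in the oblong pocket, and the silver knob stands on its foot in the round pocket. I placed the padlock first, released both, and handed in at about 19.5 s.

**Seating:** The wrist force turned from the part's weight to +5.6 N for the padlock and +6.5 N for the knob. Both did so about 8 mm above their pick-up height, as expected for the pocket floor. I then let go and moved the gripper away.

**Last look:** The side view shows both parts upright inside their pockets, with nothing touching them. The final side and wrist images put the knob at (0.579–0.582, 0.215), against a pocket centre of (0.581, 0.211). That is about 4 mm off, and the pocket leaves 10 mm all round.

**What failed or disagreed:**
- The arm blocked the final top view, so that check failed and I used the side and wrist views instead.
- The gripper read about 50 mm across the knob's 52 mm head, which I did not explain. The knob stayed level in the grip.

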